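# Unload the framing jig and hold its spring stop open for the next piece

### The job

Slide the framing jig's blue-handled jaw open by at least 20 mm (its lip overhangs the frame), lift the finished little box frame out, and lay it face up, whole, on the blue felt pad without dropping it. Then pull the jig's orange-handled spring stop outwards, away from the middle of the jig, until its black pointer is level with the red marker, and finish while still holding it there, so that the next frame can be loaded: do not let go. Leave the jaw open, and leave everything else on the table where it is.

Things in the scene. Friction and masses are not known exactly. Their poses are not given: they have to be found in the camera images.
- jig: Framing jig fixed to the table: a plywood base 140 x 280 x 12 mm (local x, y, z) with a metal end block 38 mm high (above the table) at each end. Origin at the centre of its underside, on the table. Everything slides along its local y: the blue-handled jaw is on the -y side, the orange-handled spring stop on the +y side, the frame lies between them. The jaw and stop blocks are 56 mm wide in x and reach 54 mm above the table.
- jaw (a joint): Opening of the sliding jaw in m: 0 closed on the frame, grows as the jaw moves towards the jig's -y end, at most 0.045. Stiff (about 5 N of friction), stays where it is left. A lip on top of the jaw overhangs the frame's edge by about 4 to 6 mm until the jaw is opened.
- jaw_grip (a point): Grip point in the jaw's blue upright tab: 36 mm (jig's x) x 14 mm (jig's y) x 40 mm high, from 54 to 94 mm above the table; the point is on its axis, 78 mm above the table. Its axes are the jig's.
- frame: The finished part: a small dark wooden box frame, 54 x 90 x 34 mm (its x, y, z), an open-topped recess with a little picture in it, 0.13 to 0.25 kg. Origin at the centre of its underside, z up through its open face. It starts on the jig's base (underside 12 mm above the table), its 90 mm length along the jig's y, loose between jaw and stop; its two long sides are free to be gripped across the 54 mm.
- pad: Blue felt pad, flat and fixed, 130 x 110 x 6 mm (its x, y, z), origin at the centre of its underside on the table. It lies on the left or the right of the jig.
- stop (a joint): Pull-out of the spring stop in m: 0 at rest, grows as the stop moves towards the jig's +y end, at most 0.05. A spring always pulls it back to 0: about 6 N at rest plus 2 N for each 10 mm.
- stop_grip (a point): Grip point in the stop's orange upright tab: 36 mm (jig's x) x 14 mm (jig's y) x 40 mm high, from 54 to 94 mm above the table; the point is on its axis, 78 mm above the table. Its axes are the jig's.
- stop_pointer (a point): Tip of the stop's black pointer (a bar 5 mm wide), low on the jig's +x side, 42 mm in x and 0 mm in y from stop_grip; it moves with the stop.
- marker: Red index marker, fixed on the jig's base beside the stop on the jig's +x side, 26 x 18 x 12 mm, its narrow point (5 mm wide) towards the stop. Its axes are the jig's; its origin, on the base, lies on the line of its point, 22 to 38 mm further out along the jig's +y than the pointer at rest. The stop is at the mark when stop_pointer has the same jig y as this origin.
- stack: Stack of white-faced panels, 126 x 106 x 36 mm, fixed; on the other side of the jig from the pad. Origin at the centre of its underside.
- glue: Bystander: white glue bottle with orange cap, 44 mm across, 120 mm high, standing. Origin under its centre.
- tape: Bystander: roll of tape core, 90 mm across, 25 mm high, lying flat. Origin under its centre.
- jar: Bystander: amber glass jar, 64 mm across, 80 mm high. Origin under its centre.
- screwdriver: Bystander: screwdriver lying on the table.
- tub: Bystander: clear plastic tub, 100 x 75 x 45 mm. Origin under its centre.
- scissors: Bystander: scissors with orange handles, lying flat, about 200 mm long. Origin near the pivot.
Not all that is in view belongs to the job. Leave any purple look-alike of the frame alone.

How it is judged:
By the outcome, as a careful person would: the job done as asked, in the order asked, and still so for the second after the job is handed in, while the arm keeps its last pose, push and grip.
It also fails if it takes over 64 s, if anything falls off the work surface, if the arm or the gripper's body presses on something with over 40 N, if the wrist force passes 120 N, or if a joint passes its speed limit or range.

### The arm

A 6-joint arm with a two-finger parallel gripper is mounted at the origin on the work surface. World frame = base frame: x ahead of the robot, y to its left, z up, the work surface at z = 0. Lengths are in m, angles in rad, forces in N, time in s.
With the tool pointing down it reaches from about 0.375 to 0.9 m from the base axis. Payload 3.1 kg.
Tool frame: the origin (TCP) lies on the centre line of the jaws, within the pads' length; the fingertips stand 22 mm ahead of it and the grasp point (between the pads) lies 3 mm ahead of it; z points along the fingers, x is the direction in which the jaws open and shut, and the axes are right-handed (so a half turn about z gives the same grasp; the last joint's range is limited). The gripper opens to 87 mm and grips with 3 to 60 N. Pads are 19 mm wide; open, the fingers measure 117 mm over their backs; the gripper's body (75 mm by 190 mm) begins 51 mm behind the grasp point.
Start: joints at [1.127, 0.527, 1.433, -0, 1.181, -0.178], TCP at [0.164, 0.603, 0.245] pointing down, gripper open.
Joint ranges: [-3.08, 3.08], [-0.75, 2.2], [0.22, 2.44], [-1.43, 4.57], [0, 2.65], [-2.85, 2.85]. Speed limits (rad/s): [2.79, 2.79, 3.14, 3.14, 3.14, 3.14].

### API

Orientations are given as a unit quaternion [x, y, z, w].
In Python, from rig import robot, camera, order gives the robot as it stands.
- The arm moves only by the shell command python3 -m pendant 'ROWS' [OPENING] [FORCE]. ROWS is JSON, a list of rows, each a list of 2 entries, a list of its own where there are three numbers: the shift along the tool's x, y, z in mm, then the turn about the tool's z in degrees. A call has 1 to 8 rows; each row shifts and turns the commanded pose from where the row before left it, along the tool's axes as they then stand; what a row does not reach is not made up. A row lasts 1/8 s, in which the tool goes at most 62.5 mm and 10.7 degrees, less where a joint would pass 70% of its speed; a pose out of reach is approached as far as the arm can. A call with a gripper value outside its range is refused whole. OPENING is the finger opening in mm, from 0 to 87, set as the call begins (- or left out, the last holds). The fingers move at their own pace and stop on an object; FORCE is the grip in N (left out, the last holds). Time passes only in rows, so rows that do not move let the fingers close. It gives the time, the measured TCP pose, the force and the opening at its end, in the units of the state.
- robot.get_obs(): the state, without advancing time (a new reading comes with each control period).
- camera(name): name is "scene" or "top"; returns a dict with "pixels" (420x560x3 uint8, blue, green, red), "mtx" (3x3 intrinsics, pixels), "R" (3x3) and "t" (3): a world point X has camera coordinates R X + t. Camera axes: x right, y down, z forward; pixel columns grow to the right and rows downward; lengths in m; the calibration is good to about 2 mm. A picture is of the moment at which its call begins. There is no depth.
- order.hand_in(): hands the job in, once; it reports no verdict.
The state is a dict: "time": time; "q": joint angles; "joint_velocities": joint speeds; "joint_torque": joint torques, N m; "position": TCP position; "tool_rot": TCP orientation; "ft_force": force on the tool from outside, world axes, zero at the start; "moment": the same for the moment, N m; "grip_width": finger opening in m.
Only numpy, scipy, OpenCV 4.12 (cv2) and the standard library are available. Lean on these libraries where they do the work, as an engineer would, in place of code of your own. Each camera call takes 0.05 s, during which the arm holds its last target. There are 200 camera calls.

## Working session

There is one attempt and no reset: what is moved stays moved. The work goes in short steps, Python scripts to look and compute and a shell command to move; the robot and the scene stay as the last step left them, time stands still between calls to the robot, and variables do not carry over. Pictures are saved under pics/ and viewed, about 8 in all and at most 12, crops included, and the job is handed in when it is done.

```bash
ls; mkdir -p pics
python3 - <<'E'
from rig import robot,camera
import cv2,numpy as np
o=robot.get_obs(); print(o['time'],o['position'],o['tool_rot'],o['grip_width'])
for n in('scene','top'):
    c=camera(n); cv2.imwrite(f'pics/{n}0.png',c['pixels']); np.savez(f'pics/{n}0.npz',**c); print(n,c['mtx'].tolist(),c['R'].round(4).tolist(),c['t'])
E
```

```text
pics
0.0 [0.16382743 0.60245515 0.24358992] [ 7.94555804e-01  6.07190216e-01 -9.40854505e-04  4.80232385e-04] 0.08719099405073387
scene [[431.59815561464814, 0.0, 286.20499298120524], [0.0, 431.59815561464814, 206.8407796845159], [0.0, 0.0, 1.0]] [[-0.6692, 0.7429, 0.0158], [0.4812, 0.4495, -0.7526], [-0.5662, -0.496, -0.6583]] [ 0.34863941 -0.20271071  1.37680766]
top [[518.2297644056786, 0.0, 280.8008553247737], [0.0, 518.2297644056786, 216.37602590952716], [0.0, 0.0, 1.0]] [[0.0115, -0.9998, 0.0148], [-0.9969, -0.0126, -0.0778], [0.078, -0.0138, -0.9969]] [-0.02681256  0.53115391  1.41138799]
```

View pics/top0.png

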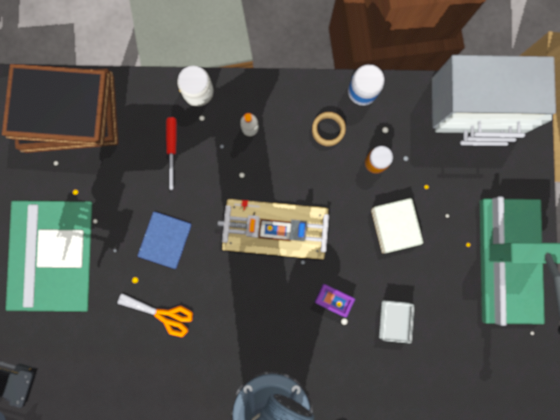

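View pics/scene0.png

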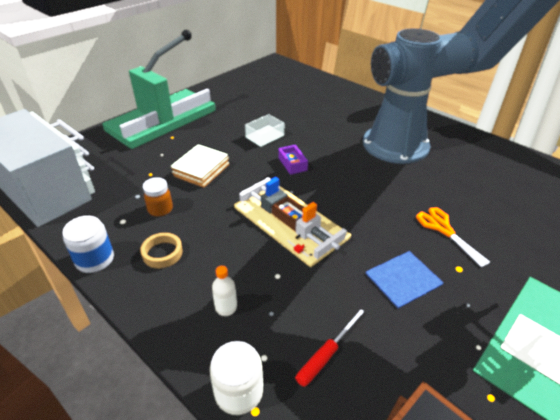

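Top view: the jig is centred near (275,229). The blue jaw tab is at (301,229), to the right (-y), and the orange stop tab at (252,227). The red marker is at (245,203) and the blue pad at (165,240), on the left. There are two frame candidates: the dark one in the jig at (276,229) and the purple one on the table at (335,301). The one in the jig is the one meant, because it is dark and lies between jaw and stop. I'll measure next and confirm with an enlarged crop.

```bash
cat > h.py <<'E'
import cv2,numpy as np
from rig import robot,camera,order
def load(n): return dict(np.load(f'pics/{n}.npz'))
def snap(n,name):
    c=camera(n); cv2.imwrite(f'pics/{name}.png',c['pixels']); np.savez(f'pics/{name}.npz',**c); return c
def ray(c,uv):
    d=c['R'].T@np.linalg.solve(c['mtx'],[uv[0],uv[1],1]); return -c['R'].T@c['t'],d/np.linalg.norm(d)
def plane(c,uv,z):
    o,d=ray(c,uv); return o+d*(z-o[2])/d[2]
def tri(c1,u1,c2,u2):
    o1,d1=ray(c1,u1);o2,d2=ray(c2,u2)
    A=sum((np.eye(3)-np.outer(d,d)) for d in(d1,d2)); b=sum((np.eye(3)-np.outer(d,d))@o for o,d in((o1,d1),(o2,d2)))
    return np.linalg.solve(A,b)
def proj(c,X):
    p=c['mtx']@(c['R']@np.asarray(X)+c['t']); return p[:2]/p[2]
HSV={'orange':((8,150,120),(18,255,255)),'blue':((100,120,60),(125,255,255)),'red':((172,150,80),(180,255,255)),'red2':((0,150,80),(4,255,255)),'wood':((15,40,120),(30,170,255))}
def mask(c,col,roi):
    h=cv2.cvtColor(c['pixels'],cv2.COLOR_BGR2HSV); m=cv2.inRange(h,*map(np.array,HSV[col]))
    if col=='red': m|=cv2.inRange(h,*map(np.array,HSV['red2']))
    k=np.zeros_like(m);x0,y0,x1,y1=roi;k[y0:y1,x0:x1]=m[y0:y1,x0:x1];return k
def blob(c,col,roi):
    k=mask(c,col,roi); n,l,s,ce=cv2.connectedComponentsWithStats(k)
    i=1+np.argmax(s[1:,4]); return ce[i],s[i],(l==i).astype(np.uint8)
E
python3 - <<'E'
from h import *
T,S=load('top0'),load('scene0')
rt=(215,190,335,265);rs=(225,165,360,270)
for col in('blue','orange','red'):
    a=blob(T,col,rt);b=blob(S,col,rs); print(col,a[0].round(1),a[1],b[0].round(1),b[1],tri(T,a[0],S,b[0]).round(4))
a=blob(T,'blue',(120,190,205,290)); r=cv2.minAreaRect(cv2.findNonZero(a[2])); print('pad',r,plane(T,a[0],.006), [plane(T,p,.006)[:2].round(3).tolist() for p in cv2.boxPoints(r)])
k=mask(T,'wood',rt); k=cv2.morphologyEx(k,cv2.MORPH_OPEN,np.ones((2,2)));r=cv2.minAreaRect(cv2.findNonZero(k));P=np.array([plane(T,p,.012)[:2] for p in cv2.boxPoints(r)]);print('base',r,P.round(4).tolist(),P.mean(0))
A=cv2.resize(T['pixels'][190:270,212:338],None,fx=6,fy=6,interpolation=cv2.INTER_CUBIC)[:,:400*2]
B=cv2.resize(S['pixels'][165:270,225:360],None,fx=4,fy=4,interpolation=cv2.INTER_CUBIC)
cv2.imwrite('pics/cropT.png',A);cv2.imwrite('pics/cropS.png',B)
E
```

```text
blue [300.9 229.5] [298 223   7  14  84] [272.3 185.7] [266 176  14  20 209] [ 0.4931 -0.0737  0.0726]
orange [251.8 225. ] [250 219   5  13  51] [309.1 211.3] [302 202  15  20 218] [0.504  0.0565 0.0728]
red [244.4 202.7] [242 200   6   7  28] [298.5 248.1] [294 245  10   8  51] [0.5687 0.0812 0.015 ]
pad ((160.0, 214.0), (0.0, 0.0), 0.0) [0.53499734 0.31577605 0.006     ] [[0.535, 0.316], [0.535, 0.316], [0.535, 0.316], [0.535, 0.316]]
base ((275.5721435546875, 229.58763122558594), (102.071533203125, 52.7535514831543), 5.5275397300720215) [[0.4344, 0.1401], [0.5804, 0.129], [0.5566, -0.1544], [0.4105, -0.141]] [ 0.49546402 -0.00657793]
```

View pics/cropT.png

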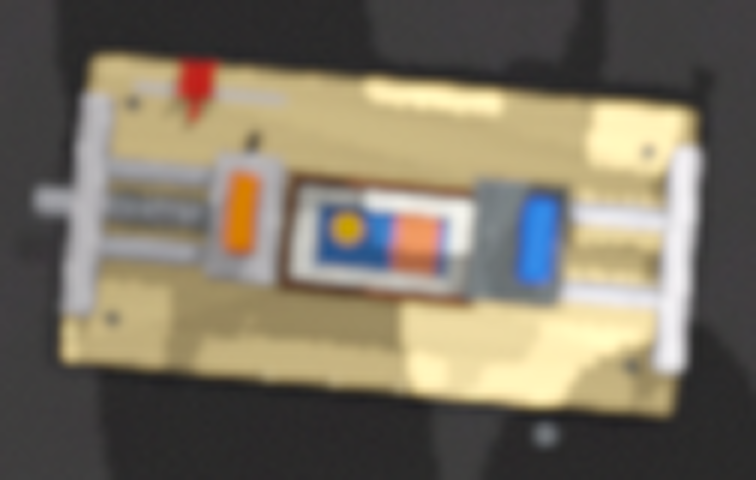

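View pics/cropS.png

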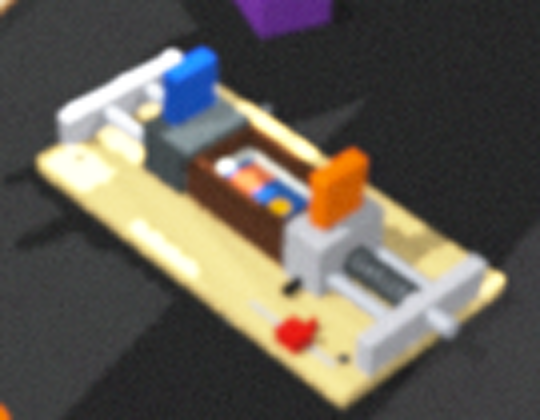

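The top crop shows the dark-sided frame with its white mat and picture, centred near crop px (380,240), between the blue-handled jaw and the orange-handled stop. The black pointer is at (253,142) and the red marker's point at (193,120). The purple object lies outside the jig, so it is the look-alike and stays. Next I'll fix the pad mask and work out the first move.

```bash
cat >> h.py <<'E'
from scipy.spatial.transform import Rotation as Ro
YJ=-4.8
def step(xyz,yaw):
    o=robot.get_obs();R=Ro.from_quat(o['tool_rot']).as_matrix();y=np.degrees(np.arctan2(R[1,0],R[0,0]))
    t=-((yaw-y+90)%180-90); a=np.radians(y-t); Rn=np.array([[np.cos(a),np.sin(a),0],[np.sin(a),-np.cos(a),0],[0,0,-1]])
    print('t',round(o['time'],2),'pos',o['position'].round(4),'yaw',round(y,1),'turn',round(t,1),'shift after turn mm',((Rn.T@(np.array(xyz)-o['position']))*1000).round(1),'F',np.round(o['ft_force'],1),'w',round(o['grip_width'],4))
E
python3 - <<'E'
from h import *
T,S=load('top0'),load('scene0')
HSV['blue']=((100,80,40),(130,255,255))
for n,c,roi in(('T',T,(120,190,205,290)),('S',S,(350,240,450,320))):
    a=blob(c,'blue',roi); r=cv2.minAreaRect(cv2.findNonZero(a[2])); print('pad',n,a[1],r,plane(c,a[0],.006).round(4), [plane(c,p,.006)[:2].round(3).tolist() for p in cv2.boxPoints(r)])
print('frame stop-end',plane(T,(259.5,228),.046).round(4))
print('pointer,marker tip @.018',plane(T,(254.2,213.4),.018),plane(T,(244.3,210),.018))
step([.4931,-.0737,.15],90+YJ)
E
```

```text
pad T [ 137  211   55   58 2035] ((164.16001892089844, 239.87998962402344), (41.491573333740234, 49.59019470214844), 19.440034866333008) [0.4634 0.3022 0.006 ] [[0.417, 0.377], [0.547, 0.336], [0.51, 0.226], [0.38, 0.269]]
pad S [ 365  251   79   58 2518] ((403.9871520996094, 277.5426330566406), (48.9221305847168, 64.56840515136719), 61.821407318115234) [0.474  0.3061 0.006 ] [[0.516, 0.23], [0.342, 0.277], [0.426, 0.379], [0.579, 0.33]]
frame stop-end [0.4972 0.0373 0.046 ]
pointer,marker tip @.018 [0.53900031 0.05328414 0.018     ] [0.54809957 0.08082523 0.018     ]
t 0.1 pos [0.1639 0.6025 0.2437] yaw 74.8 turn -10.4 shift after turn mm [-646.3  384.6   93.7] F [ 0.3 -0.7 -0.1] w 0.087
```

```bash
python3 -m pendant '[[[0,0,0],-10.4],[[-49.7,29.6,0],0],[[-49.7,29.6,0],0],[[-49.7,29.6,0],0],[[-49.7,29.6,0],0],[[-49.7,29.6,0],0],[[-49.7,29.6,0],0],[[-49.7,29.6,0],0]]' 50 30; python3 -m pendant '[[[-49.7,29.6,0],0],[[-49.7,29.6,0],0],[[-49.7,29.6,0],0],[[-49.7,29.6,0],0],[[-49.7,29.6,0],0],[[-49.7,29.6,0],0],[[0,0,50],0],[[0,0,0],0]]'; python3 -c "
from h import *
step([.4931,-.0737,.081],90+YJ)"
```

```text
time: 1.1
position: [0.3418, 0.2373, 0.2445]
tool_rot: [0.736, 0.677, 0.0, 0.0]
ft_force: [1.2, 0.3, 0.5]
grip_width: 0.05
time: 2.1
position: [0.4902, -0.0727, 0.1916]
tool_rot: [0.737, 0.676, -0.002, -0.005]
ft_force: [-0.6, 0.2, 1.1]
grip_width: 0.0499
t 2.1 pos [ 0.4902 -0.0727  0.1916] yaw 85.1 turn -0.1 shift after turn mm [ -0.8   3.  110.6] F [-0.6  0.2  1.1] w 0.0499
```

```bash
python3 -m pendant '[[[-1,3,45],0],[[0,0,40],0],[[0,0,25],0],[[0,0,0],0],[[0,0,0],0]]'; python3 -c "
from h import *
step([.4931,-.0737,.081],90+YJ)
c=snap('scene','s1');t=snap('top','t1')
A=cv2.resize(c['pixels'][130:280,210:380],None,fx=4,fy=4,interpolation=cv2.INTER_CUBIC);cv2.imwrite('pics/s1c.png',A)"
```

```text
time: 2.72
position: [0.497, -0.0742, 0.0861]
tool_rot: [0.736, 0.677, 0.001, 0.001]
ft_force: [0.2, 1.2, 0.3]
grip_width: 0.05
t 2.73 pos [ 0.497  -0.0742  0.0861] yaw 85.2 turn 0.0 shift after turn mm [ 0.2 -3.9  5.1] F [0.2 1.2 0.3] w 0.05
```

View pics/s1c.png

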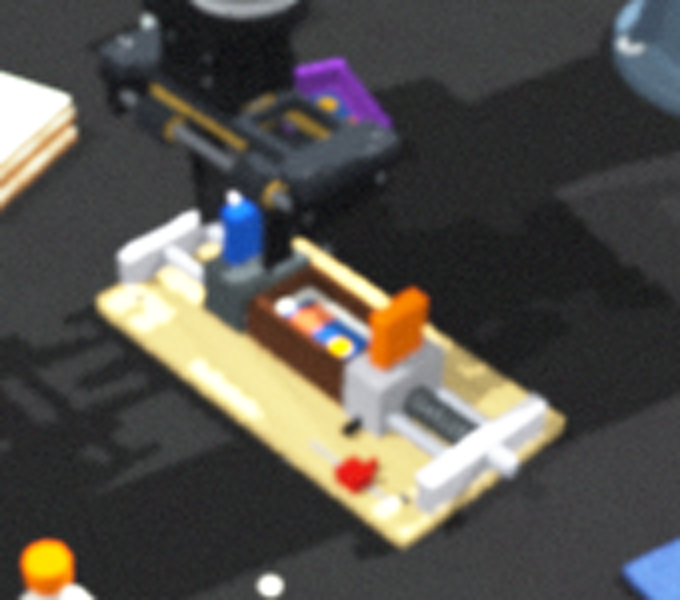

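The blue tab, at crop (242,230), is between the fingers, and the gripper body's long side runs along the jaw direction. I'll close on it and pull along tool -x, which is jig -y.

```bash
python3 -m pendant '[[[0,-3,4],0],[[0,0,0],0],[[0,0,0],0],[[0,0,0],0],[[0,0,0],0]]' 0 40; python3 -m pendant '[[[-6,0,0],0],[[-6,0,0],0],[[-6,0,0],0],[[-6,0,0],0],[[-6,0,0],0],[[-4,0,0],0],[[0,0,0],0],[[0,0,0],0]]'; python3 -c "
from h import *
c=snap('scene','s2');t=snap('top','t2')
step([0.4931,-.0737,.081],90+YJ)
for d in('0','2'):
  b=blob(load('top'+d if d=='0' else 't2'),'orange',(215,190,335,265)); print(b[0])
A=cv2.resize(c['pixels'][130:280,210:380],None,fx=4,fy=4,interpolation=cv2.INTER_CUBIC);cv2.imwrite('pics/s2c.png',A)"
```

```text
time: 3.45
position: [0.4932, -0.0738, 0.0806]
tool_rot: [0.736, 0.677, 0.0, -0.0]
ft_force: [0.9, 2.7, 0.3]
grip_width: 0.0142
time: 4.45
position: [0.4904, -0.1078, 0.0806]
tool_rot: [0.736, 0.677, 0.0, 0.0]
ft_force: [1.7, 3.8, -0.9]
grip_width: 0.014
t 4.55 pos [ 0.4904 -0.1077  0.0806] yaw 85.2 turn -0.0 shift after turn mm [34.1 -0.2 -0.4] F [1.6 3.6 0.1] w 0.0132
[251.78431373 224.96078431]
[251.77777778 224.86666667]
```

View pics/s2c.png

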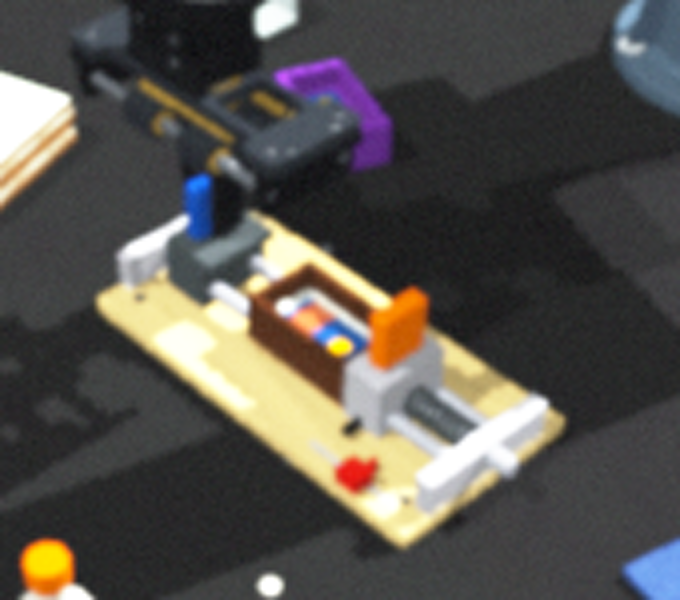

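Jaw open by 34 mm, and the frame stayed put (its left-end top corners are at crop (250,298) and (310,265)). Next: release, rise, turn 90° and open fully.

```bash
python3 -m pendant '[[[0,0,0],0],[[0,0,0],0],[[0,0,0],0],[[0,0,-50],0],[[0,0,-50],0],[[0,0,0],10],[[0,0,0],10],[[0,0,0],10]]' 40; python3 -m pendant '[[[0,0,0],10],[[0,0,0],10],[[0,0,0],10],[[0,0,0],10],[[0,0,0],10],[[0,0,0],10]]' 87; python3 -c "
from h import *
c=snap('scene','s3');t=snap('top','t3')
b=plane(c,(280,200.3),.046);print(b, 'jaw tab',blob(c,'blue',(225,165,290,240))[0],blob(load('scene2' if 0 else 's2'),'blue',(225,165,290,240))[0])
e=plane(c,(210+250/4,130+298/4),.046)-plane(c,(210+310/4,130+265/4),.046);print('end edge',e)
print('centre',b+.045*np.array([.0837,.9965,0]), 'from stop end',np.array([.4972,.0373])-.045*np.array([.0837,.9965]))
step([.497,-.0065,.15],YJ)"
```

```text
time: 5.55
position: [0.49, -0.1082, 0.1808]
tool_rot: [0.888, 0.46, -0.0, 0.0]
ft_force: [-0.4, -0.2, 0.3]
grip_width: 0.0397
time: 6.3
position: [0.4899, -0.1082, 0.1805]
tool_rot: [0.999, -0.045, -0.0, 0.0]
ft_force: [1.2, 0.3, 0.5]
grip_width: 0.0855
[ 0.49848322 -0.04222618  0.046     ] jaw tab [262.61214953 179.31775701] [259.35185185 180.73148148]
end edge [ 0.04933837 -0.00583571  0.        ]
centre [0.50224972 0.00261632 0.046     ] from stop end [ 0.4934335 -0.0075425]
t 6.4 pos [ 0.49   -0.1082  0.1805] yaw -4.8 turn -0.0 shift after turn mm [  -1.5 -101.9   30.5] F [-0.5  0.2  0.4] w 0.0867
```

```bash
python3 -m pendant '[[[-0.5,-52,0],0],[[0,-50.4,0],0],[[0,0,30],0],[[0,0,0],0],[[0,0,0],0]]'; python3 -c "
from h import *
step([.498,-.006,.039],YJ)
c=snap('scene','s4');t=snap('top','t4')
A=cv2.resize(c['pixels'][130:280,210:380],None,fx=4,fy=4,interpolation=cv2.INTER_CUBIC);cv2.imwrite('pics/s4c.png',A)"
```

```text
time: 7.02
position: [0.4986, -0.0065, 0.1509]
tool_rot: [0.999, -0.042, 0.0, 0.0]
ft_force: [-0.1, -0.2, 0.6]
grip_width: 0.0869
t 7.03 pos [ 0.4986 -0.0065  0.1509] yaw -4.8 turn 0.0 shift after turn mm [ -0.7  -0.4 111.9] F [-0.1 -0.2  0.6] w 0.0869
```

View pics/s4c.png

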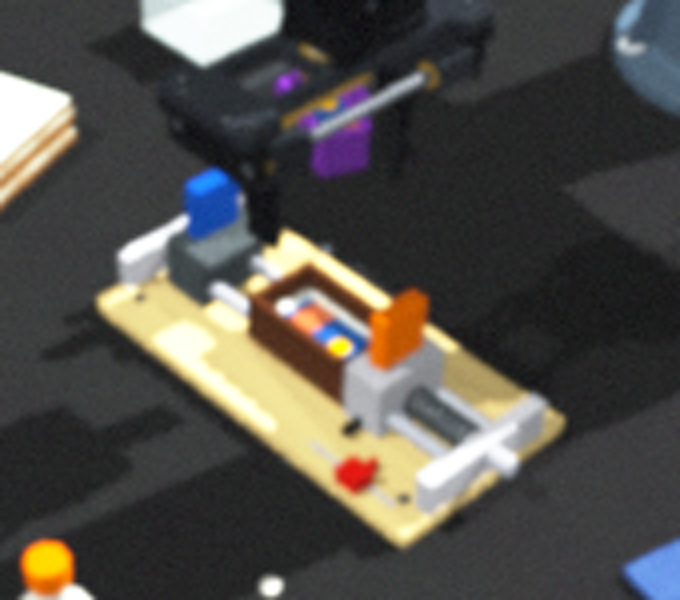

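The jaw stayed open and the gripper is above the frame, with its fingers spread across the jig's x. I'll descend now and watch the force.

```bash
python3 -m pendant '[[[-0.5,-0.4,45],0],[[0,0,35],0],[[0,0,10],0],[[0,0,0],0]]'; python3 -m pendant '[[[0,0,12],0],[[0,0,9],0],[[0,0,0],0],[[0,0,0],0]]';python3 -c "
from h import *
step([.498,-.006,.039],YJ)"
```

```text
time: 7.62
position: [0.4982, -0.0059, 0.0607]
tool_rot: [0.999, -0.042, 0.0, 0.0]
ft_force: [-0.5, -0.5, -0.1]
grip_width: 0.0867
time: 8.12
position: [0.4979, -0.0055, 0.0397]
tool_rot: [0.999, -0.042, 0.0, 0.0]
ft_force: [-0.1, -0.1, -0.1]
grip_width: 0.0867
t 8.12 pos [ 0.4979 -0.0055  0.0397] yaw -4.8 turn -0.0 shift after turn mm [0.1 0.5 0.7] F [-0.1 -0.1 -0.1] w 0.0867
```

```bash
python3 -m pendant '[[[0,0,0],0],[[0,0,0],0],[[0,0,0],0],[[0,0,0],0],[[0,0,0],0],[[0,0,0],0]]' 0 22;python3 -m pendant '[[[0,0,-8],0],[[0,0,-12],0],[[0,0,-20],0],[[0,0,-40],0],[[0,0,-30],0],[[0,0,0],0],[[0,0,0],0]]';python3 -c "
from h import *
step([.464,.303,.15],72.5)
c=snap('scene','s5');t=snap('top','t5')
A=cv2.resize(c['pixels'][100:280,210:380],None,fx=3.3,fy=3.3,interpolation=cv2.INTER_CUBIC);cv2.imwrite('pics/s5c.png',A)"
```

```text
time: 8.88
position: [0.4977, -0.0055, 0.0396]
tool_rot: [0.999, -0.042, -0.0, -0.0]
ft_force: [-1.2, -1.1, 0.6]
grip_width: 0.0541
time: 9.75
position: [0.4973, -0.0054, 0.1493]
tool_rot: [0.999, -0.042, -0.0, -0.0]
ft_force: [-0.0, 0.3, -2.5]
grip_width: 0.0536
t 9.75 pos [ 0.4973 -0.0054  0.1493] yaw -4.8 turn -77.3 shift after turn mm [ 284.1 -124.5   -0.7] F [-0.   0.3 -2.5] w 0.0536
```

View pics/s5c.png

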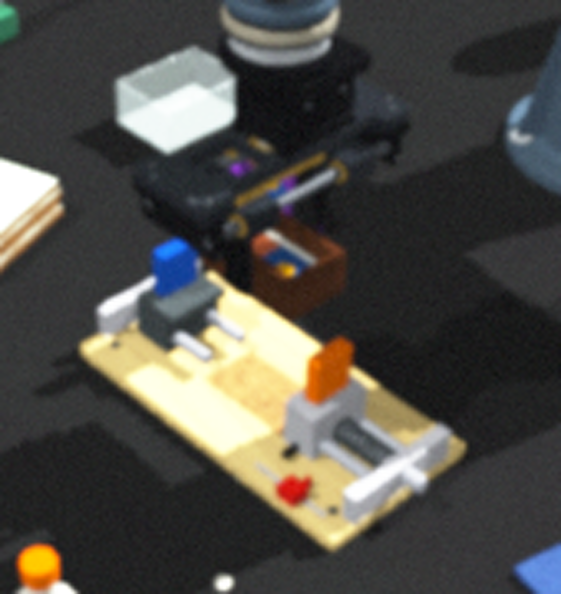

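The frame is held level and whole at crop (298,265), clear of the jig, and the jaw and stop have not moved. I'll turn it and carry it to the pad.

```bash
python3 -m pendant '[[[0,0,-20],-9],[[0,0,-10],-9.7],[[0,0,0],-9.7],[[0,0,0],-9.7],[[0,0,0],-9.7],[[0,0,0],-9.7],[[0,0,0],-9.8],[[0,0,0],-10]]'; python3 -m pendant '[[[35.5,-15.6,0],0],[[35.5,-15.6,0],0],[[35.5,-15.6,0],0],[[35.5,-15.6,0],0],[[35.5,-15.6,0],0],[[35.5,-15.6,0],0],[[35.5,-15.6,0],0],[[35.5,-15.6,0],0]]'; python3 -m pendant '[[[0,0,50],0],[[0,0,30],0],[[0,0,0],0],[[0,0,0],0]]';python3 -c "
from h import *
step([.464,.303,.034],72.5)
c=snap('scene','s6');t=snap('top','t6')
A=cv2.resize(c['pixels'][180:330,330:490],None,fx=3.7,fy=3.7,interpolation=cv2.INTER_CUBIC);cv2.imwrite('pics/s6c.png',A)"
```

```text
time: 10.85
position: [0.497, -0.0053, 0.1781]
tool_rot: [0.805, 0.593, -0.001, -0.001]
ft_force: [0.2, 0.3, -1.6]
grip_width: 0.0538
time: 11.85
position: [0.4634, 0.3038, 0.1779]
tool_rot: [0.807, 0.591, -0.002, -0.0]
ft_force: [0.1, -0.1, -1.8]
grip_width: 0.0538
time: 12.35
position: [0.4648, 0.3029, 0.0996]
tool_rot: [0.807, 0.591, 0.0, -0.0]
ft_force: [0.2, 0.8, -2.1]
grip_width: 0.0541
t 12.35 pos [0.4648 0.3029 0.0996] yaw 72.5 turn -0.0 shift after turn mm [-0.1 -0.8 65.6] F [ 0.2  0.8 -2.1] w 0.0541
```

View pics/s6c.png

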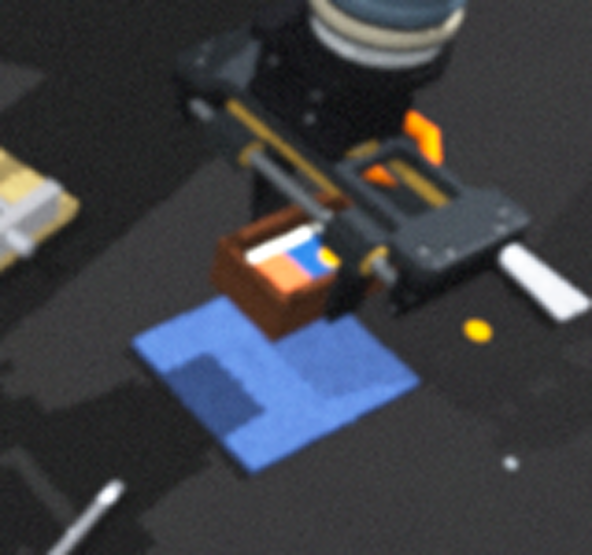

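The frame is level above the pad. The pad's corners are at crop (133,340), (225,297), (418,380) and (250,472), and the frame is aligned with it. I'll lower gently.

```bash
python3 -m pendant '[[[0,0,30],0],[[0,0,20],0],[[0,0,10],0],[[0,0,3],0],[[0,0,0],0],[[0,0,0],0]]'; python3 -m pendant '[[[0,0,1],0],[[0,0,1],0],[[0,0,1],0],[[0,0,0],0],[[0,0,0],0]]'
```

```text
time: 13.2
position: [0.465, 0.3031, 0.0373]
tool_rot: [0.807, 0.591, 0.001, 0.0]
ft_force: [-0.3, -0.2, -2.0]
grip_width: 0.0539
time: 13.82
position: [0.4644, 0.3029, 0.0336]
tool_rot: [0.807, 0.591, 0.0, 0.0]
ft_force: [-0.7, 0.7, -0.4]
grip_width: 0.0532
```

```bash
python3 -m pendant '[[[0,0,0.5],0],[[0,0,0],0]]'; python3 -m pendant '[[[0,0,0],0],[[0,0,0],0],[[0,0,0],0],[[0,0,-10],0],[[0,0,-40],0],[[0,0,-50],0],[[0,0,-20],0],[[0,0,0],0]]' 80;python3 -c "
from h import *
step([.504,.0565,.081],90+YJ)
t=snap('top','t7');s=snap('scene','s7')
T=load('t7')
for d in('top0','t2','t5','t7'):
  c=load(d);print(d,blob(c,'orange',(215,190,265,265))[0],blob(c,'red',(215,190,265,265))[0])
"
```

```text
time: 14.08
position: [0.4644, 0.3029, 0.0336]
tool_rot: [0.807, 0.591, 0.0, 0.0]
ft_force: [-0.8, -0.5, 6.1]
grip_width: 0.0536
time: 15.08
position: [0.4656, 0.3034, 0.1553]
tool_rot: [0.807, 0.591, 0.002, 0.001]
ft_force: [0.2, 0.1, -0.1]
grip_width: 0.0803
t 15.07 pos [0.4656 0.3034 0.1553] yaw 72.5 turn -12.7 shift after turn mm [-242.8   58.9   74.3] F [ 0.2  0.1 -0.1] w 0.0803
top0 [251.78431373 224.96078431] [244.39285714 202.67857143]
t2 [251.77777778 224.86666667] [244.48148148 202.59259259]
t5 [243. 207.] [244.79411765 202.82352941]
t7 [251.78846154 225.23076923] [244.31034483 202.68965517]
```

```bash
python3 -m pendant '[[[0,0,0],-6.4],[[0,0,0],-6.3],[[-48.6,11.8,0],0],[[-48.6,11.8,0],0],[[-48.6,11.8,0],0],[[-48.6,11.8,0],0],[[-48.4,11.7,0],0],[[0,0,0],0]]' 45;python3 -c "
from h import *
step([.504,.0565,.081],90+YJ)
c=snap('scene','s8');t=snap('top','t8')
A=cv2.resize(c['pixels'][150:330,230:460],None,fx=3.3,fy=3.3,interpolation=cv2.INTER_CUBIC);cv2.imwrite('pics/s8c.png',A)"
```

```text
time: 16.18
position: [0.5028, 0.053, 0.1516]
tool_rot: [0.738, 0.675, -0.001, -0.001]
ft_force: [0.3, 0.2, 0.1]
grip_width: 0.0454
t 16.18 pos [0.5028 0.053  0.1516] yaw 84.9 turn -0.3 shift after turn mm [ 3.6  0.9 70.6] F [0.3 0.2 0.1] w 0.0454
```

View pics/s8c.png

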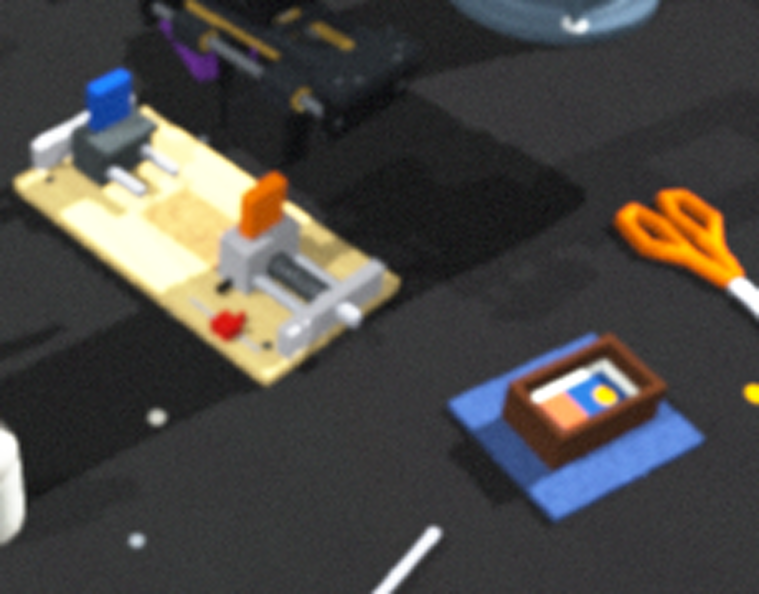

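The frame lies face up, wholly on the pad, at crop (585,400). The jaw is still open. Next is the stop.

```bash
python3 -m pendant '[[[1.5,0.5,0],-0.3],[[0,0,30],0],[[0,0,30],0],[[0,0,0],0],[[0,0,0],0]]';python3 -c "
from h import *
step([.504,.0565,.081],90+YJ)"
```

```text
time: 16.9
position: [0.5035, 0.0583, 0.0936]
tool_rot: [0.734, 0.679, 0.0, 0.0]
ft_force: [0.1, 1.3, -0.4]
grip_width: 0.0448
t 16.9 pos [0.5035 0.0583 0.0936] yaw 85.6 turn 0.4 shift after turn mm [-1.8  0.6 12.6] F [ 0.1  1.3 -0.4] w 0.0448
```

```bash
python3 -m pendant '[[[-1.8,0.5,12],0.4],[[0,0,0],0],[[0,0,0],0]]';python3 -m pendant '[[[0,0,0],0],[[0,0,0],0],[[0,0,0],0],[[0,0,0],0],[[0,0,0],0]]' 0 55;python3 -c "
from h import *
step([.504,.0565,.081],90+YJ)
c=snap('scene','s9');t=snap('top','t9')"
```

```text
time: 17.27
position: [0.5038, 0.0555, 0.0813]
tool_rot: [0.737, 0.676, 0.0, 0.0]
ft_force: [-0.2, -0.4, 0.3]
grip_width: 0.0451
time: 17.9
position: [0.5038, 0.0574, 0.0811]
tool_rot: [0.737, 0.676, 0.001, -0.001]
ft_force: [1.5, 9.1, -0.1]
grip_width: 0.0139
t 17.9 pos [0.5038 0.0574 0.0811] yaw 85.0 turn -0.2 shift after turn mm [-0.9  0.3  0.1] F [ 1.5  9.1 -0.1] w 0.0139
```

```bash
python3 -m pendant '[[[5,0,0],0],[[5,0,0],0],[[5,0,0],0],[[5,0,0],0],[[5,0,0],0],[[4,0,0],0],[[0,0,0],0],[[0,0,0],0]]';python3 -c "
from h import *
step([.504,.0565,.081],90+YJ)
c=snap('scene','s10');t=snap('top','t10')
A=cv2.resize(c['pixels'][215:265,265:345],None,fx=10,fy=10,interpolation=cv2.INTER_CUBIC)
B=cv2.resize(t['pixels'][192:232,222:282],None,fx=8,fy=8,interpolation=cv2.INTER_CUBIC)
B=cv2.copyMakeBorder(B,0,0,0,320,cv2.BORDER_CONSTANT)
cv2.imwrite('pics/s10c.png',cv2.resize(np.vstack([A[:,:800],B]),None,fx=.73,fy=.73) if 0 else np.vstack([cv2.resize(A,(560,350)),np.hstack([cv2.resize(B[:,:480],(360,240)),np.zeros((240,200,3),np.uint8)])]))
print(blob(t,'red',(215,190,265,265))[0],blob(c,'red',(225,215,360,270))[0])"
```

```text
time: 19.0
position: [0.5058, 0.0822, 0.0811]
tool_rot: [0.736, 0.677, -0.002, 0.001]
ft_force: [-1.2, -11.0, 1.9]
grip_width: 0.0138
t 19.0 pos [0.5058 0.0822 0.0811] yaw 85.2 turn -0.0 shift after turn mm [-25.8   0.3   0.1] F [ -1.2 -11.    1.9] w 0.0138Traceback (most recent call last):
  File "<string>", line 9, in <module>
    print(blob(t,'red',(215,190,265,265))[0],blob(c,'red',(225,215,360,270))[0])
          ~~~~^^^^^^^^^^^^^^^^^^^^^^^^^^^
  File "h.py", line 23, in blob
    i=1+np.argmax(s[1:,4]); return ce[i],s[i],(l==i).astype(np.uint8)
        ~~~~~~~~~^^^^^^^^^
    return _wrapfunc(a, 'argmax', axis=axis, out=out, **kwds)
    return bound(*args, **kwds)
ValueError: attempt to get argmax of an empty sequence
```

View pics/s10c.png

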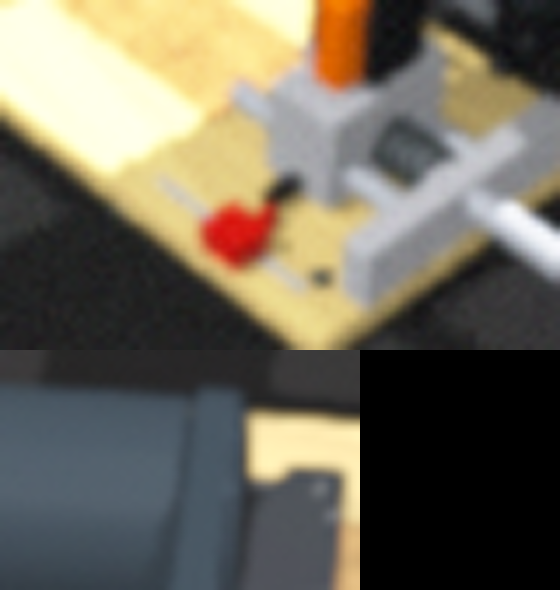

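Only the scene camera sees the area. The black pointer's tip is at about crop (275,193), just beside the red point at about (268,207), so the stop is nearly level. I'll refine this with the averaged top views of the stop at rest, plus the pointer's shift in the scene view.

Run:
```python
from h import *
a=np.radians(YJ); ex=np.array([np.cos(a),np.sin(a),0]);ey=np.array([-np.sin(a),np.cos(a),0])
def avg(ns):
    c=load(ns[0]); c['pixels']=np.mean([load(n)['pixels'].astype(float) for n in ns],0); return c
def wc(w,roi):
    ys,xs=np.mgrid[roi[1]:roi[3],roi[0]:roi[2]]; w=np.clip(w,0,None);return np.array([(w*xs).sum(),(w*ys).sum()])/w.sum()
T=avg(['top0','t2','t7'])
def sub(c,roi): return c['pixels'][roi[1]:roi[3],roi[0]:roi[2]].astype(float)
roi=(238,197,251,214);s=sub(T,roi);red=wc((s[...,2]-np.maximum(s[...,1],s[...,0])-75)*1.,roi)
roi=(250,209,259,216);s=sub(T,roi);g=s.max(2);print(g.round(0).astype(int));blk=wc(110-g,roi)
roi=(246,215,258,236);s=sub(T,roi);org=wc(s[...,2]-s[...,0]-100,roi)
Pr,Pb,Po=plane(T,red,.02),plane(T,blk,.02),plane(T,org,.09)
print('top px',red,blk,org,'jig-y: red-black',(Pr-Pb)@ey*1e3,'red-orange',(Pr-Po)@ey*1e3,'jx red-blk',(Pr-Pb)@ex*1e3)
# rows of red: width along image per row (point line)
roi=(238,197,251,214);s=sub(T,roi);w=np.clip(s[...,2]-np.maximum(s[...,1],s[...,0])-60,0,None)
for r in range(roi[3]-roi[1]):
    if w[r].sum()>40:
        u=((w[r]*np.arange(roi[0],roi[2])).sum()/w[r].sum(),r+roi[1]);P=plane(T,u,.02);print(u,'sum',w[r].sum().round(),'dy to black',((P-Pb)@ey*1e3).round(1))
# scene: black pointer shift
R=avg(['scene0','s2','s3','s4']); M=load('s10')
def dark(c,guess):
    x,y=map(int,guess);roi=(x-5,y-4,x+6,y+5);g=sub(c,roi).max(2);return wc((85-g),roi),g
b0,g0=dark(R,(297,236)); b1,g1=dark(M,(265+285/7,215+188/7));print('scene black',b0,b1);print(g0.astype(int));print(g1.astype(int))
print('disp',((plane(M,b1,.02)-plane(R,b0,.02))@ey*1e3),'tri rest black',tri(T,blk,R,b0))
```

```text
[[196 196 196 196 197 200 201 202 203]
 [197 196 195 193 191 193 197 198 199]
 [197 197 193 183 175 182 192 196 196]
 [197 195 185 159 143 164 187 195 196]
 [195 191 173 136 121 158 185 194 196]
 [191 186 166 131 127 165 188 194 195]
 [185 181 168 150 154 176 189 192 192]]
top px [244.33270853 203.0076851 ] [nan nan] [251.90974643 224.92282092] jig-y: red-black nan red-orange 30.174209712220332 jx red-blk nan
(np.float64(244.65432098765433), 200) sum 189.0 dy to black nan
(np.float64(244.6165938864629), 201) sum 382.0 dy to black nan
(np.float64(244.44941176470593), 202) sum 425.0 dy to black nan
(np.float64(244.3086989992302), 203) sum 433.0 dy to black nan
(np.float64(244.1901081916538), 204) sum 431.0 dy to black nan
(np.float64(244.12074001947417), 205) sum 342.0 dy to black nan
(np.float64(244.24519230769232), 206) sum 139.0 dy to black nan
(np.float64(244.06493506493507), 207) sum 51.0 dy to black nan
scene black [297.68983957 236.3315508 ] [305.21854305 241.60264901]
[[239 238 231 215 196 190 191 189 190 192 191]
 [239 239 238 232 215 193 177 173 181 189 191]
 [238 239 239 235 222 188 143 128 156 183 190]
 [238 238 236 226 189 142  89  79 132 179 190]
 [239 238 230 195 126  72  54  76 133 176 189]
 [239 238 225 166  88  54  79 122 167 191 195]
 [240 238 228 185 124 108 133 171 205 224 224]
 [240 239 235 223 198 178 185 206 229 237 237]
 [243 241 238 236 232 226 228 231 236 239 240]]
[[229 227 216 193 173 172 171 171 168 171 172]
 [228 229 218 195 177 172 166 169 169 172 170]
 [228 229 226 208 176 148 141 143 163 171 172]
 [227 228 224 198 151 103  87 101 140 164 173]
 [226 222 206 159  99  59  53  79 126 161 170]
 [226 215 178 115  60  45  67 102 142 163 168]
 [224 216 173 111  81  89 118 147 171 184 179]
 [219 217 198 164 139 145 164 187 208 213 207]
 [215 210 206 178 164 175 199 213 225 228 227]]
disp 24.39604890733178 tri rest black [nan nan nan]<stdin>:6: RuntimeWarning: invalid value encountered in divide
```

```bash
python3 -m pendant '[[[3,0,0],0],[[0,0,0],0],[[0,0,0],0]]'
cat > an.py <<'E'
from h import *
a=np.radians(YJ); ex=np.array([np.cos(a),np.sin(a),0]);ey=np.array([-np.sin(a),np.cos(a),0])
def rect(c,z,org=(.50,.0565)):  # jig-aligned rectified patch, 0.25 mm per px, rows: jig x 80..20, cols: jig y -10..70
    o=np.array([*org,0]);jx=np.arange(80,20,-.25)/1e3;jy=np.arange(-10,70,.25)/1e3
    P=o+jx[:,None,None]*ex+jy[None,:,None]*ey+np.array([0,0,z])
    q=(P@c['R'].T+c['t'])@c['mtx'].T;uv=(q[...,:2]/q[...,2:]).astype(np.float32)
    return cv2.remap(c['pixels'].astype(np.uint8),uv,None,cv2.INTER_CUBIC),jx,jy
def ana(c,z,tag):
    I,jx,jy=rect(c,z);I=I.astype(float);red=np.clip(I[...,2]-I[...,:2].max(2)-60,0,None);blk=np.clip(110-I.max(2),0,None)
    print(tag,z)
    for lo in range(74,30,-3):
        k=(jx*1e3<=lo)&(jx*1e3>lo-3);r=[]
        for w in(red[k],blk[k]): s=w.sum();r.append((round(float((w*jy*1e3).sum()/s),1) if s>2000 else None,int(s)))
        print(lo,r)
E
python3 - <<'E'
from an import *
step([.5,.06,.081],90+YJ)
c=snap('scene','s11')
ana(load('s10'),.018,'s10');ana(c,.018,'s11')
I,_,_=rect(c,.018);J,_,_=rect(load('top0'),.018)
A=cv2.resize(c['pixels'][222:257,280:325],(540,420),interpolation=cv2.INTER_CUBIC)
cv2.imwrite('pics/r11.png',np.vstack([np.hstack([I,J]),np.hstack([A[::1,:],np.zeros((420,100,3),np.uint8)])])[:600])
E
```

```text
time: 19.48
position: [0.5061, 0.085, 0.0811]
tool_rot: [0.736, 0.677, -0.002, 0.001]
ft_force: [-1.6, -10.6, 1.3]
grip_width: 0.0133
t 19.48 pos [0.5061 0.085  0.0811] yaw 85.2 turn -0.0 shift after turn mm [-25.4  -4.    0.1] F [ -1.6 -10.6   1.3] w 0.0133
s10 0.018
74 [(31.0, 110100), (None, 0)]
71 [(30.9, 115401), (None, 0)]
68 [(30.6, 115296), (None, 0)]
65 [(30.1, 109128), (None, 0)]
62 [(30.1, 83602), (None, 0)]
59 [(31.5, 42374), (None, 0)]
56 [(32.1, 21830), (None, 0)]
53 [(31.0, 9443), (None, 0)]
50 [(None, 439), (None, 1988)]
47 [(None, 0), (28.3, 11102)]
44 [(None, 0), (28.0, 16248)]
41 [(None, 0), (27.8, 15337)]
38 [(None, 0), (27.4, 6795)]
35 [(None, 0), (None, 73)]
32 [(None, 0), (None, 0)]
s11 0.018
74 [(31.0, 109562), (None, 0)]
71 [(30.9, 114886), (None, 0)]
68 [(30.6, 115158), (None, 0)]
65 [(30.1, 108155), (None, 0)]
62 [(30.1, 81848), (None, 4)]
59 [(31.6, 41958), (None, 0)]
56 [(32.3, 21169), (None, 0)]
53 [(31.3, 9756), (None, 0)]
50 [(None, 599), (31.5, 2827)]
47 [(None, 0), (31.0, 12687)]
44 [(None, 0), (30.7, 13335)]
41 [(None, 0), (30.5, 13901)]
38 [(None, 0), (30.0, 5929)]
35 [(None, 0), (None, 24)]
32 [(None, 0), (None, 0)]
```

View pics/r11.png

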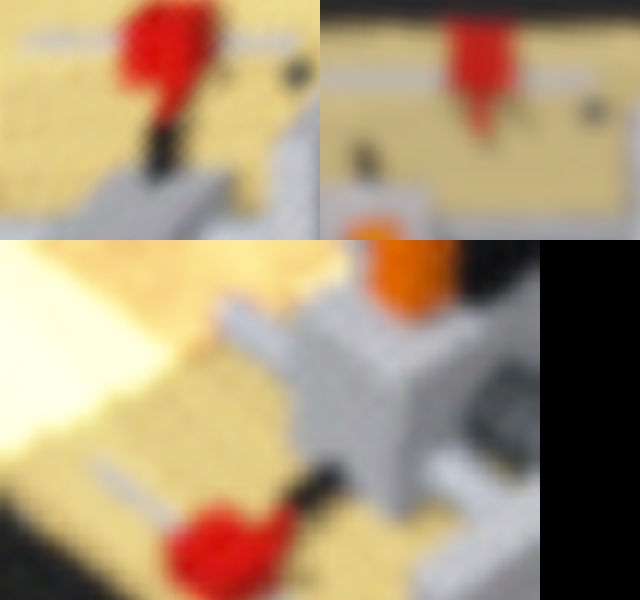

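Rectified views (0.25 mm/px): in the scene view (left) the pointer is at column ~164 and the red point at ~171. At rest in the top view (right) the marker line is at column 482 and the pointer at 367, i.e. 28.8 mm apart. About 27.5 mm has been pulled, so roughly 1.2 mm is left by either view.

```bash
python3 -m pendant '[[[1.2,0,0],0],[[0,0,0],0],[[0,0,0],0],[[0,0,0],0]]'
python3 - <<'E'
from an import *
step([.5,.06,.081],90+YJ)
c=snap('scene','s12'); ana(c,.018,'s12')
T=load('top0');T['pixels']=np.mean([load(n)['pixels'].astype(float) for n in('top0','t2','t7')],0)
I,jx,jy=rect(T,.018);I=I.astype(float);red=np.clip(I[...,2]-I[...,:2].max(2)-60,0,None);blk=np.clip(165-I.max(2),0,None);blk[:,jy>.01]=0;blk[(jx<.036)|(jx>.055)]=0
for w,n in((red,'red'),(blk,'blk')):
    for lo in range(74,34,-4):
        k=(jx*1e3<=lo)&(jx*1e3>lo-4);s=w[k].sum()
        if s>1500: print(n,lo,round(float((w[k]*jy*1e3).sum()/s),2),int(s))
# overview: jaw & frame unchanged
for n in('s8','s12'): print(n,blob(load(n),'blue',(225,165,290,215))[0],blob(load(n),'blue',(350,240,450,320))[0])
E
```

```text
time: 20.02
position: [0.5062, 0.0861, 0.0811]
tool_rot: [0.736, 0.677, -0.002, 0.001]
ft_force: [-1.8, -11.5, 1.6]
grip_width: 0.0138
t 20.02 pos [0.5062 0.0861 0.0811] yaw 85.2 turn -0.0 shift after turn mm [-26.5  -4.    0.1] F [ -1.8 -11.5   1.6] w 0.0138
s12 0.018
74 [(31.2, 110255), (None, 0)]
71 [(30.9, 114254), (None, 0)]
68 [(30.6, 115652), (None, 0)]
65 [(30.1, 108389), (None, 0)]
62 [(30.1, 82665), (None, 16)]
59 [(31.6, 41955), (None, 0)]
56 [(32.3, 20604), (None, 0)]
53 [(31.5, 10094), (None, 0)]
50 [(None, 748), (33.0, 3416)]
47 [(None, 0), (32.1, 12106)]
44 [(None, 0), (31.9, 16553)]
41 [(None, 0), (31.6, 15513)]
38 [(None, 0), (31.2, 6426)]
35 [(None, 0), (None, 99)]
32 [(None, 0), (None, 0)]
red 74 29.54 54045
red 70 30.12 74410
red 66 30.32 77269
red 62 30.49 63332
red 58 30.29 20604
red 54 29.9 7100
red 50 30.03 1595
blk 46 1.04 2540
blk 42 1.45 13578
blk 38 1.82 7298
s8 [262.58604651 179.34418605] [402.86028789 285.46909399]
s12 [262.65753425 179.26484018] [402.86062133 285.38371117]
```

Both checks agree to within about 0.3 mm, and the spring force is steady at about 11.5 N. I'll hand in while still holding.

```bash
python3 -c "
from h import *
print(order.hand_in())"
```

```text
the job is handed in; nothing more can be done
None
```

I finished the job at about 20 s of the 64 s allowed and handed it in with the gripper still holding the spring stop at the mark.

- **Jaw:** I pulled it open about 34 mm by its blue tab and left it open. Later pictures show it hasn't moved.
- **Frame:** I lifted it out and lowered it until the pad took its weight before letting go. The picture after release shows it face up, whole and entirely on the blue pad. I did not touch the purple look-alike.
- **Spring stop:** I gripped it at 55 N and pulled it out 28.8 mm by the arm's own reading. The top view taken with the stop at rest put pointer and marker about 28.85 mm apart. The final scene view puts the pointer within about 0.5 mm of the marker. The spring pulled with a steady 11.5 N or so, as expected at that distance.

**Disagreements:**
- An earlier estimate using the orange tab gave 30.2 mm. I set it aside because the visible side of the tab shifts its apparent centre.
- The top camera could not see the stop at the end because the arm was in the way. The final level check therefore rests on the scene camera, the arm's position and the earlier top views.

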